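# Advance the film-copying gate to its third click and lock it

## Task

On the film-copying gate, push the black carrier along by its upright thumb tab, click by click from the right-hand end, until it rests in the third click and the transparency with three dots stands in the white window; do not run past the third click. Then push the small steel lock lever fully shut so the carrier cannot creep, and take the hand away. Only push with the fingertips: do not pinch the tab or the lever's knob, and leave the things lying around where they are.

Things in the scene. Friction and masses are not known exactly. Their poses are not given: they have to be found in the camera images.
- film_gate: Low grey lamp house 110 x 350 x 28 mm fixed to the table; origin: centre of its underside; x: across the carrier, away from the robot; y: along its length, the way the carrier is pushed (to the robot's left); z up. A black mask bridge (104 x 52 mm, top 44 mm high) spans its middle; the carrier runs under it.
- window (a point): Centre of the white window, seen through the mask bridge's 36 x 22 mm opening in the middle of the gate, 33 mm above the table.
- thumb_tab (a point): Centre of the carrier's upright black thumb tab: a ribbed plate 36 mm wide across the travel, 8 mm thick along it, its middle 52 and its top 68 mm above the table (carrier's deck 39 mm high round the tab's foot, else 36 mm). It stands 180 mm to the right of the window when the carrier is home.
- carrier (a joint): Travel of the carrier along the gate's +y in m. 0 is home, at the right-hand stop. A sprung roller makes clicks every 28 mm: 0.028 first, 0.056 second, 0.084 third, 0.112, 0.140 fifth. About 5 N frees it from a click, midway the push drops and it snaps by itself into the next. It may start at home or in or near click one or two.
- lock_lever (a joint): Angle in rad of the steel lock lever about its upright pivot on the bridge. 0 is shut (a stop): the lever lies along the gate's +y from the pivot and its pin stands in a slot of the carrier's near edge. It grows as the knob swings towards the robot; starts open at 0.75 to 0.95. Friction (about 1 N at the knob) keeps it where it is left. The pin enters only if the carrier sits in a click; else it stops near 0.17.
- lock_knob (a point): Centre of the round black knob that stands up from the lever's end: 16 mm in diameter, 28 mm tall, its middle 63 and its top 77 mm above the table, 66 mm from the pivot axis. The lever under it is 10 mm wide.
- lock_pivot (a point): Point on the lock lever's pivot axis at the height of the knob's middle.
- marker: White and green marker pen, 17 x 135 x 16 mm, lying behind the gate; bystander, not to be disturbed. Origin: centre of its underside.
- pigment_jar: Small glass jar with a cork, 46 mm wide, 71 mm tall, behind the gate's left half; bystander. Origin: centre of its underside.
- eraser_block: Grey putty eraser, 22 x 42 x 12 mm, beyond the gate's left end; bystander. Origin: centre of its underside.
- charcoal_box: Flat dark green tin, 66 x 118 x 25 mm, beyond the gate's right end; bystander. Origin: centre of its underside.
- tape_roll: Roll of masking tape lying flat, 103 mm across, 25 mm high, in front of the gate's right half; bystander. Origin: centre of its underside.
- brush: Short brush lying flat, 45 x 200 x 41 mm, in front of the gate's left end; bystander. Origin: centre of its underside.

How it is judged (in metres and radians):
On the way:
1. the carrier rests in its third click while the lock lever is still open (value of joint carrier between 0.0815 and 0.0865 m and value of joint lock_lever above 0.4 rad), for 0.3 s.
At the end, for the whole second after the job is handed in: The carrier rests in the third click (84 mm from home, within 2.5 mm) and the lock lever is shut (within 0.07 rad), nothing touched any more (value of joint carrier between 0.0815 and 0.0865 m and value of joint lock_lever below 0.07 rad).
It fails at once if the carrier was run past the third click (value of joint carrier above 0.098 m).
It fails at once if the thumb tab was pinched between the fingers (distance between the grasp point and thumb_tab below 0.012 m and contact force between the fingers and carrier above 1 N).
It fails at once if the lock knob was pinched between the fingers (distance between the grasp point and lock_knob below 0.01 m and contact force between the fingers and lock_lever above 1 N).
It fails at once if a bystander was pushed, lifted or knocked over (distance of any of marker, pigment_jar, eraser_block, charcoal_box, tape_roll, brush from where it was at the start of the episode above 0.02 m).
It also fails if it takes over 64 s, if anything falls off the work surface, if the arm or the gripper's body presses on something with over 40 N, if the wrist force passes 120 N, or if a joint passes its speed limit or range.

## Robot

A 6-joint arm with a two-finger parallel gripper is mounted at the origin on the work surface; the furniture and walls round the work are solid. World frame = base frame: x ahead of the robot, y to its left, z up, the work surface at z = 0. Lengths are in m, angles in degrees, forces in N, time in s.
With the tool pointing down it reaches from about 0.3 to 0.875 m from the base axis. Payload 4.2 kg.
Tool frame: the origin (TCP) lies at the very end of the fingers, on their centre line; the grasp point (between the pads) lies 19 mm behind it; z points along the fingers, y is the line along which they close (so a half turn about z gives the same grasp; the last joint's range is limited). The gripper opens to 85 mm and grips with 20 to 120 N. Pads are 22 mm wide; open, the fingers measure 114 mm over their backs; the gripper's body (76 mm by 85 mm) begins 54 mm behind the grasp point. The pads swing forward as they close: fully open they stand 13 mm farther back than shut.
Start: joints at [-73.568, 18.312, 89.639, -0, 72.044, -1.146], TCP at [0.174, -0.548, 0.231] pointing down, gripper open.
Joint ranges: [-177.97, 177.97], [-48.28, 115.42], [12.27, 149.76], [-77.06, 257.06], [2.81, 150.46], [-146.56, 146.56]. Speed limits (degrees/s): [147.25, 147.25, 180, 180, 180, 180].

## Interface

Orientations are given as [roll, pitch, yaw] about the fixed x, y, z axes, in that order (R = Rz(yaw) Ry(pitch) Rx(roll)).
In Python, from station import arm, viewer gives the robot as it stands.
- The arm moves only by the tool jog_arm, never from a script. Its argument "moves" is a list of rows, each a list of 5 numbers: the shift along the world's x, y, z normalised to -1 to 1, where 1 is 0.25 m, then the turn about the world's z normalised to -1 to 1, where 1 is 1.5 rad, then the opening, from 0 (shut) to 1 (fully open). In form: [[x, y, z, turn, jaw], ...]. A call has 1 to 12 rows; each row shifts and turns the commanded pose from where the row before left it; what a row does not reach is not made up. A row lasts 1/8 s, in which the tool goes at most 62.5 mm and 10.7 degrees, less where a joint would pass 70% of its speed; a pose out of reach is approached as far as the arm can. A call with a number of a shift or a turn outside -1 to 1 is refused whole. A call with a gripper value outside its range is refused whole. The fingers move at their own pace and stop on an object; the grip force is fixed at half the most. Time passes only in rows, so rows that do not move let the fingers close. It gives the time, the measured TCP pose, the force, the opening and the grip force at its end, in the units of the state.
- arm.sense(): the state, without advancing time (a new reading comes with each control period).
- viewer.snapshot(name): name is "scene" or "top" or "wrist"; returns the picture (400x640x3 uint8, blue, green, red); there is no depth.
- viewer.get_calibration(name): a dict with "camera_matrix" (3x3 intrinsics, pixels), "D" ([k1, k2, p1, p2, k3] as OpenCV has them; the pictures are not rectified), "R" (3x3) and "t" (3): a world point X has camera coordinates R X + t. Camera axes: x right, y down, z forward; pixel columns grow to the right and rows downward; lengths in m; the calibration is good to about 2 mm. A picture is of the moment at which its call begins: read the wrist's pose just before it. get_calibration takes no time and is no camera call; for the wrist camera it gives the pose at the moment of the call.
- arm.close_job(): hands the job in; it is judged then, once.
Trained networks look in the newest picture that a camera, given by its name, has taken for a name from the list of things; names that differ only in an ending like _2 or _b are one class to them, and where a whole thing is asked for, a point or a joint stands for the part that bears it (a point fixed in the world has none). Each returns a list of dicts, best first, with "confidence" (0 to 1); they miss things now and then, are a little off and sometimes report something else, mostly with a low value. They report only what shows in the picture. A call takes as long as a camera call.
- viewer.boxes_of(name, camera): "location" ([column, row] in pixels, amid what is visible of it).
- viewer.cut_out(name, camera): "region" (400x640 bool, what is visible of it) and "location" ([column, row] in pixels, amid what is visible of it).
The state is a dict: "time": time; "q": joint angles; "qvel": joint speeds; "joint_torque": joint torques, N m; "tcp_pos": TCP position; "orientation": TCP orientation; "ft_force": force on the tool from outside, world axes, zero at the start; "ft_torque": the same for the moment, N m; "gripper_width": opening from 0.0 (shut) to 1.0 (fully open); "grip_force": force on a finger pad.
Only numpy, scipy, OpenCV 4.12 (cv2) and the standard library are available. Lean on these libraries where they do the work, as an engineer would, in place of code of your own. Each camera call takes 0.05 s, during which the arm holds its last target. There are 200 camera calls.

## Working session

There is one attempt and no reset: what is moved stays moved. The work goes in short steps, Python scripts to look and compute and a tool call to move; the robot and the scene stay as the last step left them, time stands still between calls to the robot, and variables do not carry over. Pictures are saved under pics/ and viewed, at most 10 in all, crops included, and the job is handed in when it is done.

Besides the shell and the picture viewer there is one more tool, called in YAML: its name, and indented under it one key for each argument. jog_arm: Moves the arm, as the interface text tells. Scaled input: -1 to 1 covers 0.25 m each way for a shift and 1.5 rad each way for a turn. Its arguments: {"type":"object","properties":{"moves":{"type":"array","items":{"type":"array","items":{"type":"number"}}}},"required":["moves"]}

```bash
mkdir -p pics
cat > h.py <<'E'
import numpy as np, cv2
from station import arm, viewer
def ray(cal,px,z):
    K=np.array(cal["camera_matrix"]);D=np.array(cal["D"]);R=np.array(cal["R"]);t=np.array(cal["t"]).ravel()
    u=cv2.undistortPoints(np.array([[px]],float),K,D)[0,0]
    d=R.T@np.array([u[0],u[1],1]);c=-R.T@t
    return c+d*(z-c[2])/d[2]
def proj(cal,X):
    R=np.array(cal["R"]);t=np.array(cal["t"],float)
    return cv2.projectPoints(np.array(X,float).reshape(-1,3),cv2.Rodrigues(R)[0],t,np.array(cal["camera_matrix"]),np.array(cal["D"]))[0][:,0]
E
python3 - <<'E'
from h import *
ims=[]
Z=dict(film_gate=.036,thumb_tab=.052,lock_knob=.063,lock_lever=.047,window=.033,marker=.008,pigment_jar=.035,eraser_block=.006,charcoal_box=.0125,tape_roll=.0125,brush=.01)
for c in("top","scene"):
    im=viewer.snapshot(c);cv2.imwrite(f"pics/{c}0.png",im);cal=viewer.get_calibration(c)
    for n,z in Z.items():
        for d in viewer.boxes_of(n,c)[:2]:
            print(c,n,round(d["confidence"],2),np.round(d["location"]),np.round(ray(cal,d["location"],z),3))
print(arm.sense()["time"])
E
```

```text
top film_gate 0.61 [295. 208.] [0.516 0.104 0.036]
top film_gate 0.61 [201. 211.] [0.511 0.337 0.036]
top thumb_tab 0.91 [306. 206.] [0.52  0.076 0.052]
top lock_knob 0.5 [281. 231.] [0.459 0.136 0.063]
top lock_lever 0.58 [281. 230.] [0.461 0.138 0.047]
top lock_lever 0.56 [185. 243.] [0.434 0.373 0.047]
top window 0.61 [295. 210.] [0.511 0.106 0.033]
top marker 0.81 [320. 168.] [0.618 0.044 0.008]
top marker 0.24 [251. 169.] [0.619 0.218 0.008]
top pigment_jar 0.74 [251. 169.] [0.614 0.214 0.035]
top eraser_block 0.66 [199. 212.] [0.512 0.352 0.006]
top charcoal_box 0.73 [426. 198.] [ 0.537 -0.217  0.012]
top charcoal_box 0.23 [185. 242.] [0.435 0.384 0.012]
top tape_roll 0.8 [345. 275.] [ 0.351 -0.013  0.012]
top brush 0.57 [184. 243.] [0.434 0.389 0.01 ]
top brush 0.53 [361. 270.] [ 0.362 -0.054  0.01 ]
scene film_gate 0.83 [297. 230.] [0.498 0.155 0.036]
scene thumb_tab 0.64 [301. 222.] [0.498 0.139 0.052]
scene thumb_tab 0.26 [365. 187.] [ 0.479 -0.137  0.052]
scene lock_lever 0.54 [311. 229.] [0.463 0.143 0.047]
scene window 0.57 [300. 232.] [0.491 0.15  0.033]
scene marker 0.32 [298. 224.] [0.544 0.095 0.008]
scene pigment_jar 0.94 [247. 227.] [0.607 0.221 0.035]
scene eraser_block 0.52 [236. 278.] [0.507 0.35  0.006]
scene charcoal_box 0.96 [361. 186.] [ 0.532 -0.206  0.012]
scene tape_roll 0.78 [370. 227.] [ 0.382 -0.005  0.012]
scene brush 0.57 [256. 294.] [0.435 0.361 0.01 ]
1.2
```

View pics/top0.png

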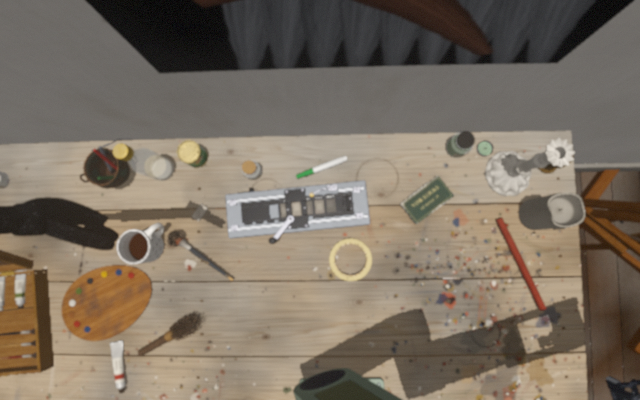

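View pics/scene0.png

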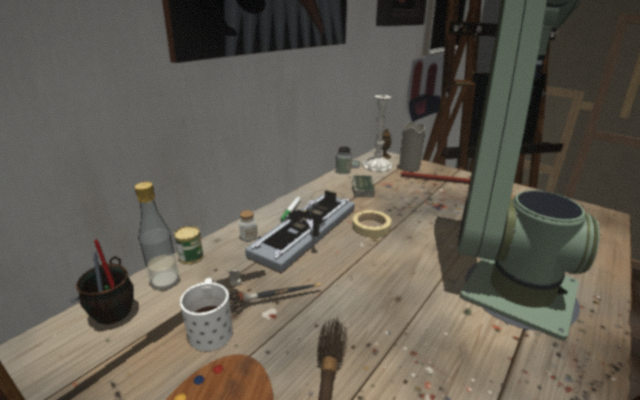

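The top view shows the gate with ends near (228,218) and (368,200), so yaw is about +5°. The lever is at (283,230). The tape roll, marker, jar and box are clear of it. Next I'll look from close by.

jog_arm:
  moves:
    - [0.1,0.2,0.036,0,0]
    - [0.1,0.2,0.036,0,0]
    - [0.1,0.2,0.036,0,0]
    - [0.1,0.2,0.036,0,0]
    - [0.1,0.2,0.036,0,0]
    - [0.1,0.2,0.036,0,0]
    - [0.1,0.2,0.036,0,0]
    - [0.1,0.2,0.036,0,0]
    - [0.1,0.2,0.036,0,0]
    - [0.1,0.2,0.036,0,0]
    - [0,0,0,0,0]
    - [0,0,0,0,0]

```text
time: 2.7
tcp_pos: [0.4233, -0.0483, 0.3212]
orientation: [180.0, 0.0, 17.6]
ft_force: [-0.5, -0.5, -0.3]
gripper_width: 0.003
grip_force: 0.0
```

```bash
cat > look.py <<'E'
import sys
from h import *
s=arm.sense();print(s["time"],np.round(s["tcp_pos"],4),np.round(s["orientation"],2),np.round(s["ft_force"],2),s["gripper_width"])
c="wrist";im=viewer.snapshot(c);cal=viewer.get_calibration(c);cv2.imwrite(f"pics/{sys.argv[1]}.png",im)
Z=dict(film_gate=.036,thumb_tab=.060,lock_knob=.07,lock_lever=.047,window=.033,lock_pivot=.05)
for n,z in Z.items():
    for d in viewer.boxes_of(n,c)[:2]:
        print(n,round(d["confidence"],2),np.round(d["location"]),np.round(ray(cal,d["location"],z),4))
E
python3 look.py w1
```

```text
2.7 [ 0.4233 -0.0483  0.3212] [1.7998e+02 5.0000e-02 1.7620e+01] [-0.52 -0.5  -0.31] 0.003493064730352076
film_gate 0.58 [233.  64.] [0.5145 0.0993 0.036 ]
thumb_tab 0.79 [253.  62.] [0.5231 0.0682 0.06  ]
lock_knob 0.78 [192.  98.] [0.4603 0.1298 0.07  ]
lock_lever 0.71 [189.  97.] [0.4582 0.1425 0.047 ]
lock_lever 0.56 [253.  65.] [0.5206 0.0708 0.047 ]
window 0.81 [234.  63.] [0.5164 0.0991 0.033 ]
lock_pivot 0.72 [233.  62.] [0.5169 0.0951 0.05  ]
lock_pivot 0.56 [254.  65.] [0.5209 0.0692 0.05  ]
```

View pics/w1.png

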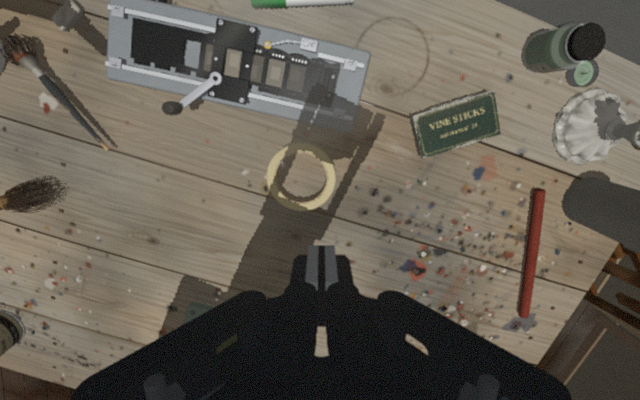

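The wrist view shows the window at (237,63), the knob at (173,107) and the pivot at (216,78). The tab is dark and near (325,80), so I'll look from closer.

jog_arm:
  moves:
    - [0.1,0.05,-0.07,-0.05,0]
    - [0.1,0.05,-0.07,-0.05,0]
    - [0.1,0.05,-0.06,-0.047,0]
    - [0,0,0,0,0]
    - [0,0,0,0,0]

```text
time: 3.68
tcp_pos: [0.4982, -0.0111, 0.2716]
orientation: [180.0, 0.0, 5.0]
ft_force: [-0.2, 0.4, 0.1]
gripper_width: -0.005
grip_force: 0.0
```

```bash
python3 look.py w2; python3 -c "
import cv2;im=cv2.imread('pics/w2.png');im=cv2.convertScaleAbs(im,alpha=1.5,beta=15);cv2.imwrite('pics/w2b.png',cv2.resize(im[0:300,40:560],(800,461)))"
```

```text
3.675 [ 0.4982 -0.0111  0.2716] [1.7998e+02 2.0000e-02 4.9600e+00] [-0.24  0.38  0.05] -0.005007841330615525
film_gate 0.73 [234. 143.] [0.5241 0.0983 0.036 ]
thumb_tab 0.82 [255. 149.] [0.5232 0.0669 0.06  ]
lock_knob 0.76 [198. 195.] [0.4638 0.1314 0.07  ]
lock_lever 0.96 [198. 195.] [0.4558 0.1418 0.047 ]
window 0.82 [236. 143.] [0.5239 0.0966 0.033 ]
window 0.63 [289.  64.] [0.621  0.0352 0.033 ]
lock_pivot 0.83 [236. 147.] [0.5213 0.0915 0.05  ]
```

View pics/w2b.png

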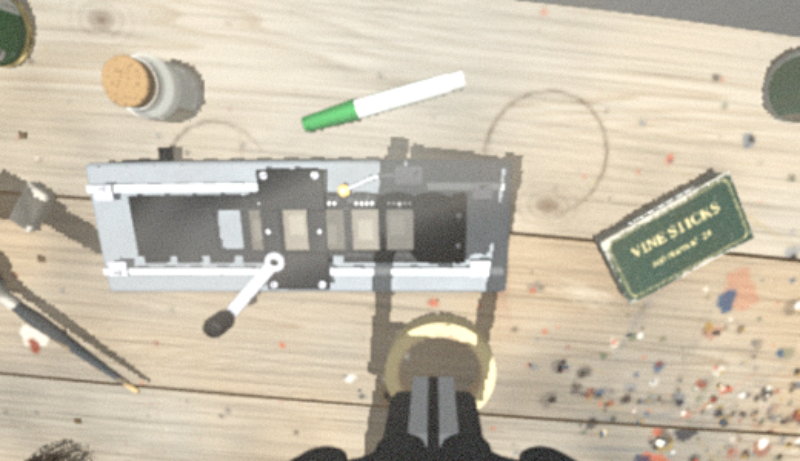

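```bash
python3 -c "
import cv2;im=cv2.imread('pics/w2.png');im=cv2.convertScaleAbs(im,alpha=2.,beta=10);cv2.imwrite('pics/w2c.png',cv2.resize(im[95:195,185:385],(800,400),interpolation=cv2.INTER_CUBIC))"
```

```text
(no output)
```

View pics/w2c.png

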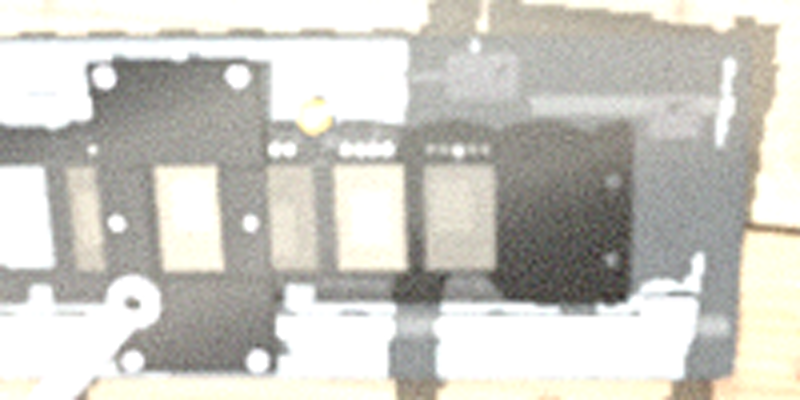

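Frames 1, 2, 4 and 5 show their dots. The two-dot frame stands in the window at crop (188,218), so the carrier is near click two. Next I'll fit the gate pose and the carrier position.

Run:
```python
from h import *
cal=viewer.get_calibration("wrist")
P=lambda x,y,z:ray(cal,[185+x/4-.4,95+y/4-.4],z)
sc=[P(*p,.044) for p in((104,77),(237,77),(133,361),(257,361))]
for s in sc:print("screw",s.round(4))
print("centre",np.mean(sc,0).round(4),"bolt mid",((P(117,223,.044)+P(250,223,.044))/2).round(4))
a=(sc[0]-sc[1])+(sc[2]-sc[3]);print("yaw bridge",np.degrees(np.arctan2(-a[0],a[1])))
b=(sc[0]+sc[1]-sc[2]-sc[3]);print("yaw b",np.degrees(np.arctan2(b[1],b[0])))
# gate corners z=.028 crop w2b scale 1.538
Q=lambda x,y,z:ray(cal,[40+x/1.538,y/1.538],z)
co=[Q(*p,.028) for p in((87,163),(520,155),(100,290),(503,290))]
for c in co:print("corner",c.round(4))
o=np.mean(sc,0)
for n,p,z in(("f1",(92,148),.036),("f4",(368,218),.036),("f5",(460,218),.036),("end",(630,220),.036),("riv",(612,181),.039),("riv",(612,260),.039),("pivot",(133,302),.05)):
    print(n,P(*p,z).round(4), (P(*p,z)-o).round(4))
```

```text
screw [0.5581 0.1243 0.044 ]
screw [0.5613 0.0846 0.044 ]
screw [0.4713 0.1166 0.044 ]
screw [0.4747 0.0771 0.044 ]
centre [0.5163 0.1007 0.044 ] bolt mid [0.5166 0.1005 0.044 ]
yaw bridge 4.724311051644046
yaw b 5.010658997145979
corner [0.5563 0.2751 0.028 ]
corner [ 0.5902 -0.0747  0.028 ]
corner [0.4483 0.2771 0.028 ]
corner [ 0.4787 -0.0758  0.028 ]
f1 [0.5361 0.1312 0.036 ] [ 0.0198  0.0305 -0.008 ]
f4 [0.5216 0.045  0.036 ] [ 0.0053 -0.0557 -0.008 ]
f5 [0.5241 0.0163 0.036 ] [ 0.0078 -0.0843 -0.008 ]
end [ 0.5281 -0.0366  0.036 ] [ 0.0118 -0.1373 -0.008 ]
riv [ 0.5399 -0.0296  0.039 ] [ 0.0235 -0.1302 -0.005 ]
riv [ 0.5156 -0.0321  0.039 ] [-0.0008 -0.1328 -0.005 ]
pivot [0.4919 0.1144 0.05  ] [-0.0245  0.0137  0.006 ]
```

Gate origin is (0.5163, 0.1007) with yaw 4.9°. The carrier is at about 0.056, which puts the tab at about (0.527,-0.023). I'll go down behind it.

jog_arm:
  moves:
    - [0.066,-0.125,-0.1,0,0]
    - [0.066,-0.125,-0.1,0,0]
    - [0,0,-0.2,0,0]
    - [0,0,-0.2,0,0]
    - [0,0,-0.15,0,0]
    - [0,0,-0.1,0,0]
    - [0,0,-0.045,0,0]
    - [0,0,0,0,0]
    - [0,0,0,0,0]
    - [0,0,0,0,0]

```text
time: 5.28
tcp_pos: [0.5324, -0.0733, 0.0487]
orientation: [180.0, -0.1, 4.9]
ft_force: [0.3, -0.4, 0.8]
gripper_width: 0.001
grip_force: 0.0
```

Run:
```python
from h import *
im=viewer.snapshot("wrist");im=cv2.convertScaleAbs(im,alpha=1.8,beta=10);cv2.imwrite("pics/w3.png",im)
```

```text
(no output)
```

View pics/w3.png

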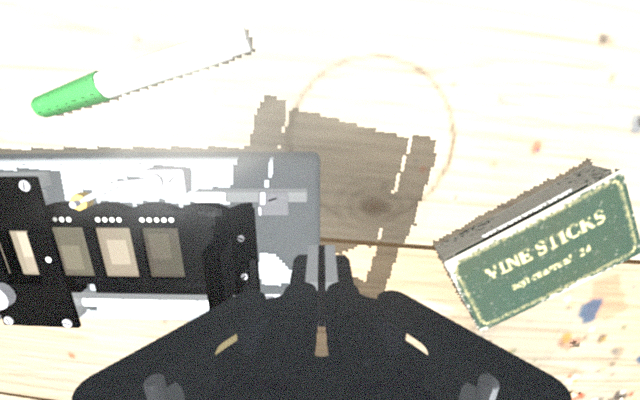

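The tab is near (225,255), with the fingers to its right. I'll approach and feel for it.

jog_arm:
  moves:
    - [-0.004,0.04,0,0,0]
    - [-0.004,0.04,0,0,0]
    - [-0.003,0.032,0,0,0]
    - [0,0,0,0,0]
    - [0,0,0,0,0]

```text
time: 5.95
tcp_pos: [0.529, -0.0451, 0.0476]
orientation: [180.0, -0.0, 5.0]
ft_force: [0.1, -0.4, 0.3]
gripper_width: 0.001
grip_force: 0.0
```

jog_arm:
  moves:
    - [-0.001,0.008,0,0,0]
    - [-0.001,0.008,0,0,0]
    - [0,0,0,0,0]

```text
time: 6.32
tcp_pos: [0.5284, -0.0411, 0.0476]
orientation: [180.0, 0.0, 4.9]
ft_force: [-0.3, 0.2, 0.1]
gripper_width: -0.001
grip_force: 0.0
```

jog_arm:
  moves:
    - [-0.001,0.008,0,0,0]
    - [-0.001,0.008,0,0,0]
    - [0,0,0,0,0]

```text
time: 6.7
tcp_pos: [0.5281, -0.038, 0.0476]
orientation: [179.9, -0.0, 5.0]
ft_force: [0.7, -3.9, -0.6]
gripper_width: -0.001
grip_force: 2.5
```

Contact is at y≈-0.039. I'll push about 14 mm and then feel for the snap.

jog_arm:
  moves:
    - [-0.001,0.008,0,0,0]
    - [-0.001,0.008,0,0,0]
    - [-0.001,0.008,0,0,0]
    - [-0.001,0.008,0,0,0]
    - [-0.001,0.008,0,0,0]
    - [0,0,0,0,0]

```text
time: 7.45
tcp_pos: [0.527, -0.0268, 0.0476]
orientation: [-180.0, -0.0, 4.9]
ft_force: [0.7, -2.6, -0.8]
gripper_width: -0.0
grip_force: 1.1
```

jog_arm:
  moves:
    - [-0.001,0.008,0,0,0]
    - [-0.001,0.008,0,0,0]
    - [0,0,0,0,0]

```text
time: 7.82
tcp_pos: [0.5255, -0.0225, 0.0475]
orientation: [-180.0, 0.1, 5.0]
ft_force: [-0.9, -0.2, 0.3]
gripper_width: 0.001
grip_force: 0.0
```

jog_arm:
  moves:
    - [-0.001,0.008,0,0,0]
    - [0,0,0,0,0]

```text
time: 8.07
tcp_pos: [0.5255, -0.0208, 0.0475]
orientation: [-180.0, 0.0, 5.0]
ft_force: [0.4, -0.3, -0.7]
gripper_width: -0.0
grip_force: 0.0
```

The force fell to zero, which means it snapped. I'll retract, rise and check.

jog_arm:
  moves:
    - [0.004,-0.05,0,0,0]
    - [0.004,-0.05,0,0,0]
    - [0,0,0.15,0,0]
    - [0,0,0.2,0,0]
    - [0,0,0.2,0,0]
    - [0,0,0.2,0,0]
    - [-0.08,0.16,0.1,0,0]
    - [-0.08,0.16,0,0,0]
    - [-0.08,0.16,0,0,0]
    - [0,0,0,0,0]
    - [0,0,0,0,0]

```text
time: 9.45
tcp_pos: [0.4683, 0.0731, 0.2602]
orientation: [180.0, -0.0, 4.9]
ft_force: [0.4, 0.4, 0.6]
gripper_width: 0.0
grip_force: 0.0
```

```bash
python3 look.py w4; python3 -c "
import cv2;im=cv2.imread('pics/w4.png');im=cv2.convertScaleAbs(im,alpha=1.6,beta=10);cv2.imwrite('pics/w4b.png',cv2.resize(im[80:240,160:420],(780,480),interpolation=cv2.INTER_CUBIC))"
```

```text
9.45 [0.4683 0.0731 0.2602] [ 1.7996e+02 -3.0000e-02  4.9300e+00] [0.42 0.42 0.64] 0.00035717683507733493
film_gate 0.8 [297. 130.] [0.5183 0.104  0.036 ]
thumb_tab 0.89 [272. 130.] [0.5171 0.1299 0.06  ]
lock_knob 0.64 [266. 177.] [0.4657 0.1326 0.07  ]
lock_lever 0.92 [263. 178.] [0.4588 0.1401 0.047 ]
lock_lever 0.15 [110. 118.] [0.5162 0.3209 0.047 ]
window 0.72 [301. 130.] [0.5184 0.0993 0.033 ]
window 0.44 [ 82. 177.] [0.4372 0.3783 0.033 ]
lock_pivot 0.8 [297. 128.] [0.5217 0.1027 0.05  ]
```

View pics/w4b.png

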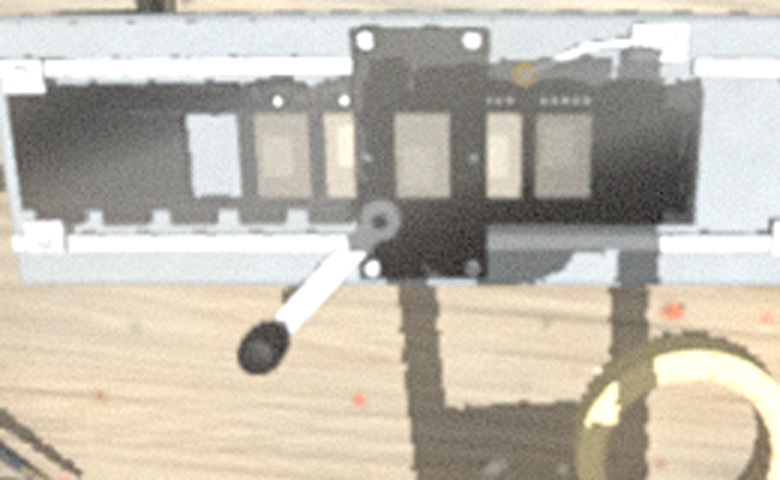

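The frames are symmetric about the window at (422,155), so frame three is in it. The knob top is at crop (262,346) and the pivot at (378,221).

Run:
```python
from h import *
cal=viewer.get_calibration("wrist")
P=lambda x,y,z:ray(cal,[160+x/3-.3,80+y/3-.3],z)
for n,p,z in(("f1",(281,155),.036),("f5",(563,155),.036),("win",(422,155),.036),("knob",(260,350),.077),("knobm",(264,345),.063),("piv",(378,221),.052)):print(n,P(*p,z).round(4))
for p in((366,40),(472,40),(372,268),(472,268)):print(P(*p,.044).round(4))
```

```text
f1 [0.5117 0.1561 0.036 ]
f5 [0.5212 0.0446 0.036 ]
win [0.5164 0.1003 0.036 ]
knob [0.4431 0.1539 0.077 ]
knobm [0.4408 0.1556 0.063 ]
piv [0.4913 0.1146 0.052 ]
[0.5576 0.1236 0.044 ]
[0.5609 0.084  0.044 ]
[0.4709 0.1169 0.044 ]
[0.4743 0.0768 0.044 ]
```

The carrier is centred within 1 mm. The knob is at (0.4415,0.1545), and it will be at about (0.486,0.180) when shut. I'll go down in front of it.

jog_arm:
  moves:
    - [-0.121,0.174,0,0,0]
    - [-0.12,0.174,0,0,0]
    - [0,0,-0.2,0,0]
    - [0,0,-0.2,0,0]
    - [0,0,-0.2,0,0]
    - [0,0,-0.15,0,0]
    - [0,0,-0.066,0,0]
    - [0,0,0,0,0]
    - [0,0,0,0,0]

```text
time: 10.92
tcp_pos: [0.4085, 0.161, 0.0568]
orientation: [-180.0, -0.1, 4.9]
ft_force: [0.7, -0.4, 0.4]
gripper_width: -0.002
grip_force: 0.0
```

jog_arm:
  moves:
    - [0.02,0.01,0,0,0]
    - [0.02,0.01,0,0,0]
    - [0.012,0.006,0,0,0]
    - [0.012,0.006,0,0,0]
    - [0,0,0,0,0]

```text
time: 11.55
tcp_pos: [0.4227, 0.1696, 0.0563]
orientation: [-179.9, 0.1, 4.9]
ft_force: [-5.4, 4.6, 4.8]
gripper_width: 0.001
grip_force: 3.3
```

The contact is on the finger's corner and pushes toward the pivot. I'll back off and centre on the knob.

jog_arm:
  moves:
    - [-0.03,0,0,0,0]
    - [0,-0.03,0,0,0]
    - [0,-0.034,0,0,0]
    - [0,0,0,0,0]

```text
time: 12.05
tcp_pos: [0.4163, 0.152, 0.0561]
orientation: [180.0, -0.0, 4.9]
ft_force: [-0.2, -0.3, 0.4]
gripper_width: 0.003
grip_force: 0.0
```

jog_arm:
  moves:
    - [0.016,0.0,0,0,0]
    - [0.016,0.0,0,0,0]
    - [0.012,0.008,0,0,0]
    - [0,0,0,0,0]

```text
time: 12.55
tcp_pos: [0.4276, 0.155, 0.056]
orientation: [180.0, -0.0, 5.0]
ft_force: [-1.3, 1.4, -0.9]
gripper_width: 0.005
grip_force: 0.4
```

jog_arm:
  moves:
    - [0.014,0.014,0,0,0]
    - [0.014,0.014,0,0,0]
    - [0.014,0.012,0,0,0]
    - [0.014,0.012,0,0,0]
    - [0,0,0,0,0]

```text
time: 13.18
tcp_pos: [0.4419, 0.1683, 0.0562]
orientation: [-180.0, -0.1, 5.0]
ft_force: [0.1, -0.2, 0.5]
gripper_width: 0.001
grip_force: 0.0
```

jog_arm:
  moves:
    - [0.014,0.012,0,0,0]
    - [0.014,0.01,0,0,0]
    - [0.014,0.008,0,0,0]
    - [0.014,0.006,0,0,0]
    - [0,0,0,0,0]

```text
time: 13.8
tcp_pos: [0.4557, 0.1771, 0.0561]
orientation: [-180.0, -0.0, 4.9]
ft_force: [0.4, 0.3, -0.1]
gripper_width: 0.002
grip_force: 0.0
```

Run:
```python
from h import *
im=viewer.snapshot("wrist");im=cv2.convertScaleAbs(im,alpha=1.6,beta=10);cv2.imwrite("pics/w5.png",im)
```

```text
(no output)
```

View pics/w5.png

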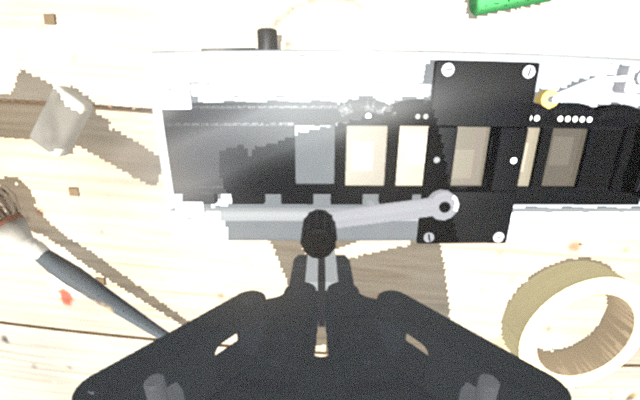

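The knob at (320,230) is centred in front of the fingers, and the lever is almost shut. I'll push on to the stop.

jog_arm:
  moves:
    - [0.012,0.004,0,0,0]
    - [0.012,0.003,0,0,0]
    - [0.012,0.002,0,0,0]
    - [0,0,0,0,0]

```text
time: 14.35
tcp_pos: [0.4647, 0.1792, 0.0561]
orientation: [180.0, -0.0, 5.0]
ft_force: [0.2, 0.7, -0.2]
gripper_width: 0.002
grip_force: 0.0
```

jog_arm:
  moves:
    - [0.01,0,0,0,0]
    - [0.01,0,0,0,0]
    - [0,0,0,0,0]

```text
time: 14.72
tcp_pos: [0.4654, 0.179, 0.0557]
orientation: [-180.0, 0.5, 4.9]
ft_force: [-9.7, 4.1, 5.8]
gripper_width: -0.003
grip_force: 4.6
```

It hit a firm stop at x≈0.465, and the predicted shut position was about 0.466. I'll back off and verify.

jog_arm:
  moves:
    - [-0.06,0,0,0,0]
    - [-0.1,0,0,0,0]
    - [0,0,0.15,0,0]
    - [0,0,0.2,0,0]
    - [0,0,0.2,0,0]
    - [0,0,0.2,0,0]
    - [0.08,-0.14,0.06,0,0]
    - [0.08,-0.14,0,0,0]
    - [0,-0.14,0,0,0]
    - [0,0,0,0,0]
    - [0,0,0,0,0]

```text
time: 16.1
tcp_pos: [0.469, 0.0744, 0.2586]
orientation: [-180.0, -0.0, 4.9]
ft_force: [-0.2, 0.3, -1.0]
gripper_width: -0.0
grip_force: 0.0
```

```bash
python3 look.py w6; python3 -c "
import cv2;im=cv2.imread('pics/w6.png');im=cv2.convertScaleAbs(im,alpha=1.6,beta=10);cv2.imwrite('pics/w6b.png',cv2.resize(im[80:240,160:420],(780,480),interpolation=cv2.INTER_CUBIC))"
```

```text
16.1 [0.469  0.0744 0.2586] [-1.7999e+02 -3.0000e-02  4.9300e+00] [-0.25  0.35 -1.02] -0.00025685048006652644
film_gate 0.72 [300. 129.] [0.5204 0.103  0.036 ]
thumb_tab 0.55 [271. 129.] [0.5189 0.1326 0.06  ]
lock_knob 0.81 [258. 155.] [0.4913 0.144  0.07  ]
lock_knob 0.5 [392. 248.] [ 0.3921 -0.0204  0.07  ]
lock_lever 0.61 [257. 153.] [0.4888 0.1504 0.047 ]
window 0.78 [300. 129.] [0.5204 0.1029 0.033 ]
lock_pivot 0.65 [302. 129.] [0.5212 0.0992 0.05  ]
lock_pivot 0.65 [112. 119.] [0.5156 0.3186 0.05  ]
```

View pics/w6b.png

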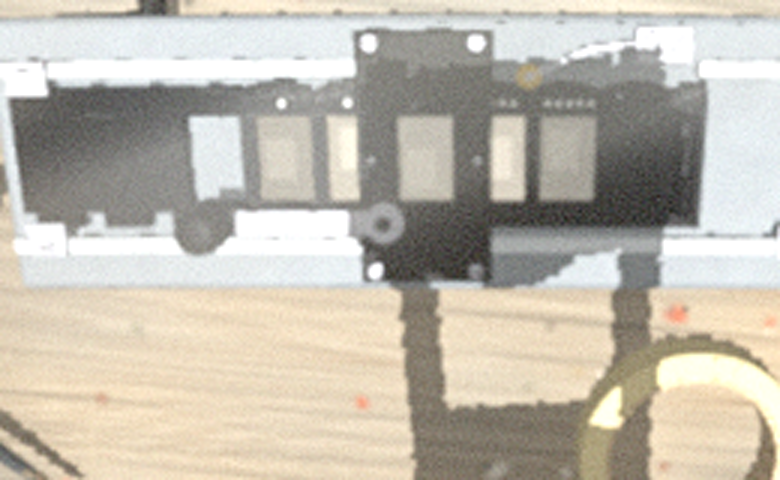

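The lever lies along the gate, with the bar at row 223 and the pivot at row 222. The three-dot frame is centred in the window. I'll hand it in.

```bash
python3 -c "
from station import arm
print(arm.close_job())"
```

```text
the job is handed in; nothing more can be done
None
```

The job is handed in: the last picture shows the carrier in its third click with the three-dot transparency centred in the window and the lock lever shut, and the hand is clear of the gate; the hand-in returned no verdict.

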